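# Bring the chasing turntable to its red mark and lock it with the index pin

### The arm

A 7-joint arm with a two-finger parallel gripper is mounted at the origin on the work surface. World frame = base frame: x ahead of the robot, y to its left, z up, the work surface at z = 0. Lengths are in m, angles in rad, forces in N, time in s.
With the tool pointing down it reaches from about 0.425 to 0.875 m from the base axis. Payload 4.7 kg.
Tool frame: the origin (TCP) lies at the very end of the fingers, on their centre line; the grasp point (between the pads) lies 19 mm behind it; z points along the fingers, y is the line along which they close (so a half turn about z gives the same grasp; the last joint's range is limited). The gripper opens to 87 mm and grips with 3 to 60 N. Pads are 19 mm wide; open, the fingers measure 117 mm over their backs; the gripper's body (75 mm by 190 mm) begins 51 mm behind the grasp point.
Start: joints at [1.274, 0.321, -0.07, 1.45, 0.023, 1.371, -0.057], TCP at [0.199, -0.619, 0.223] pointing down, gripper open.
Joint ranges: [-2.86, 2.86], [-0.3, 2.09], [-1.38, 1.24], [0.06, 2.45], [-1.56, 4.7], [0.09, 2.05], [-2.69, 2.69]. Speed limits (rad/s): [2.57, 2.57, 3.14, 3.14, 3.14, 3.14, 3.14].

### API

Orientations are given as a rotation vector (axis times angle).
In Python, from bench import ctrl, imaging, ticket gives the robot as it stands.
- The arm moves only by the tool jog_arm, never from a script. Its argument "rows" is text: rows parted by semicolons, each of 7 numbers parted by spaces: the shift along the tool's x, y, z in cm, then the turn, a rotation vector about the tool's x, y, z in rad, then the closure, from -1 (fully open) to 1 (shut), so that 0 is half open. A call has 1 to 5 rows; each row shifts and turns the commanded pose from where the row before left it, along the tool's axes as they then stand; what a row does not reach is not made up. A row lasts 1/8 s, in which the tool goes at most 62.5 mm and 10.7 degrees, less where a joint would pass 70% of its speed; a pose out of reach is approached as far as the arm can. A call with a gripper value outside its range is refused whole. The fingers move at their own pace and stop on an object; "force" is the grip in N (left out, the last holds). Time passes only in rows, so rows that do not move let the fingers close. It gives the time, the measured TCP pose, the force, the opening and the grip force at its end, in the units of the state.
- ctrl.get_state(): the state, without advancing time (a new reading comes with each control period).
- imaging.get_image(name): name is "scene" or "side" or "wrist"; returns a dict with "img" (400x640x3 uint8, blue, green, red), "vertical_fov" (degrees; the focal length in pixels is half the picture's height over the tangent of half this angle, whatever the lens; pixels are square), "cx", "cy" (the principal point, pixels), "k1" (the pictures are not rectified: a ray, as slopes to the right and down, at radius r is drawn at 1 + k1 r^2 times it, then the intrinsics apply), "origin" and "orientation" of the camera in the world. Camera axes: x right, y down, z forward; pixel columns grow to the right and rows downward; lengths in m; the calibration is good to about 2 mm. A picture is of the moment at which its call begins. There is no depth.
- ticket.close_job(): hands the job in; it is judged then, once.
The state is a dict: "time": time; "joint_positions": joint angles; "qd": joint speeds; "joint_torque": joint torques, N m; "position": TCP position; "tool_rot": TCP orientation; "ft_force": force on the tool from outside, world axes, zero at the start; "torque": the same for the moment, N m; "grip_width": opening from 0.0 (shut) to 1.0 (fully open); "grip_force": force on a finger pad.
Only numpy, scipy, OpenCV 4.12 (cv2) and the standard library are available. Lean on these libraries where they do the work, as an engineer would, in place of code of your own. Each camera call takes 0.05 s, during which the arm holds its last target. There are 200 camera calls.

### The job

Turn the wheel of the chasing turntable by its raised aluminium rim until the red mark on the rim faces the yellow pointer, then let go and press the red-headed index pin gently all the way down onto its bushing, so that it enters the notch at the mark and locks the wheel there. The notch can sit a few millimetres to one side of the mark: if the pin stops on the metal, do not force it, but ease the wheel a little one way or the other and try again. Squeeze the rim and push the pin no harder than needed, and leave the copper dish on the wheel and the hammer, cup and pot beside it alone.

Things in the scene. Friction and masses are not known exactly. Their poses are not given: they have to be found in the camera images.
- stand: Green stand fixed to the bench, base 330 x 250 x 22 mm. Origin on the bench under the wheel's upright axle; +x runs from axle to pointer and pin, z up (base: x -135 to 195 mm). A post 163 mm out along +x (44 mm wide) and its arm, both 108 mm high, carry a bushing (24 mm diameter) 122 mm out, in which the pin slides.
- wheel: The wheel, 268 mm across, turning about the axle. Origin on the axle, 50 mm over the bench; z up, +x points at the mark. Grip its aluminium rim wall across its 10 mm thickness (95 to 105 mm from the axle, top 100 mm over the bench, 38 mm clear of the steel disc inside and flange outside, both at 62 mm). More than 50 N of squeeze or drag harms it.
- axle (a point): Point on the axle, level with the rim's top (100 mm over the bench); fixed. The wheel turns either way without end, against a stiff drag of about 0.5 N m (some 5 N at the rim; a weak grip slips) that holds it where it is left.
- pointer_tip (a point): Tip of the fixed yellow pointer, 103 mm from the axle along the stand's +x, 103 mm over the bench, 3 mm above the rim's top.
- mark (a point): Red engraved mark, a 5 mm wide line across the rim's top and down both its faces; this point is on the rim's top, 103 mm from the axle, right under the pointer's tip when the two face. The flange outside the rim (12 mm thick, to 134 mm from the axle) has 8 notches, 10.4 mm wide, 45 degrees apart; one lies at the mark, up to 3.5 mm to either side of it.
- pin_head (a point): Centre of the top of the index pin's red head (24 mm diameter, 14 mm high), 122 mm from the axle along the stand's +x. 136 mm over the bench when up, as at the start; 122 mm when fully down on its bushing (14 mm of travel).
- pin: The index pin; origin at its tip, 2 mm above the flange when up. It slides stiffly, at about 10 N, and stays where left. 8.4 mm thick, with a chamfered tip, it enters a notch that is within about 1.2 mm of its middle; else it stops on the metal after 2 mm. A push of over 35 N bends it.
- dish: Copper dish, 84 mm across, 30 mm high, clamped in the middle of the wheel (its top 92 mm over the bench); origin at its underside, on the axle. Not to be touched.
- hammer: Loose hammer, 240 mm long, lying beside the stand, handle to its own -x. Leave alone.
- cup: Loose copper cup, 72 mm across, 75 mm high, standing beside the stand; origin at its underside. Leave alone.
- pot: Loose small brass pot, 68 mm across, 54 mm high, standing beside the stand; origin at its underside. Leave alone.

How it is judged:
By the outcome, as a careful person would: the job done as asked, in the order asked, and still so for the second after the job is handed in, with the robot touching nothing.
It also fails if it takes over 72 s, if anything falls off the work surface, if the arm or the gripper's body presses on something with over 40 N, if the wrist force passes 120 N, or if a joint passes its speed limit or range.

## Working session

There is one attempt and no reset: what is moved stays moved. The work goes in short steps, Python scripts to look and compute and a tool call to move; the robot and the scene stay as the last step left them, time stands still between calls to the robot, and variables do not carry over. Pictures are saved under pics/ and viewed, at most 10 in all, crops included, and the job is handed in when it is done.

Besides the shell and the picture viewer there is one more tool, called after "Request:" as name(argument=value, ...) on one line, values as JSON. jog_arm: Moves the arm, as the interface text tells. Its arguments: {"type":"object","properties":{"rows":{"type":"string"},"force":{"type":"number"}},"required":["rows"]}

```bash
mkdir -p pics; cat > h.py <<'E'
import numpy as np, cv2
from scipy.spatial.transform import Rotation as R
from bench import ctrl, imaging, ticket
def rot(o):
    o=np.array(o,float)
    return o if o.shape==(3,3) else (R.from_rotvec(o).as_matrix() if o.size==3 else R.from_quat(o).as_matrix())
def f(c): return 200/np.tan(np.radians(c["vertical_fov"])/2)
def ray(c,u,v):
    K=np.array([[f(c),0,c["cx"]],[0,f(c),c["cy"]],[0,0,1]])
    p=cv2.undistortPoints(np.array([[[u,v]]],float),K,np.array([c["k1"],0,0,0,0.]))[0,0]
    # refine not needed
    return np.array(c["origin"]),rot(c["orientation"])@np.array([p[0],p[1],1])
def onz(c,u,v,z):
    o,d=ray(c,u,v); return o+d*(z-o[2])/d[2]
def proj(c,P):
    q=rot(c["orientation"]).T@(np.array(P)-np.array(c["origin"])); x,y=q[:2]/q[2]; s=1+c["k1"]*(x*x+y*y)
    return np.array([c["cx"]+f(c)*x*s,c["cy"]+f(c)*y*s])
def blobs(img,name,amin=8):
    h=cv2.cvtColor(img,cv2.COLOR_BGR2HSV); H,S,V=cv2.split(h)
    m={"red":((H<6)|(H>174))&(S>150)&(V>70),"yellow":(H>22)&(H<34)&(S>150)&(V>100),"green":(H>40)&(H<90)&(S>60)}[name]
    n,l,st,ce=cv2.connectedComponentsWithStats(m.astype(np.uint8))
    return [(ce[i].round(1).tolist(),st[i].tolist()) for i in range(1,n) if st[i][4]>=amin]
E
python3 - <<'E'
from h import *
a=[]
for n in ("scene","side","wrist"):
    c=imaging.get_image(n); cv2.imwrite(f"pics/{n}0.png",c["img"]); print(n,c["vertical_fov"],c["cx"],c["cy"],c["k1"],c["origin"],c["orientation"])
    for k in("red","yellow"):print(k,blobs(c["img"],k))
    a.append(c["img"])
cv2.imwrite("pics/two.png",cv2.resize(np.vstack(a[:2]),(640,800))[:, :]) 
print(ctrl.get_state())
E
```

```text
scene 53.915196063221636 317.59078128407333 195.95505599232817 0.03324988259974772 [ 0.89545884 -0.42812559  0.71104228] [-2.2588392  -0.78742846  0.33230575]
red [([389.3, 215.4], [385, 212, 10, 8, 65])]
yellow []
side 46.68128807779224 323.0192464819666 199.26742536954507 -0.062352177548696194 [0.42732774 0.7686334  0.95491847] [-0.27880405  2.88501411 -1.07067855]
red [([18.7, 4.8], [15, 1, 7, 9, 18]), ([82.1, 3.6], [80, 0, 6, 7, 14]), ([92.2, 6.1], [84, 0, 16, 16, 38]), ([135.3, 1.8], [133, 0, 6, 7, 15]), ([31.0, 5.0], [30, 3, 4, 5, 10]), ([64.4, 5.3], [60, 3, 9, 7, 17]), ([124.2, 10.8], [119, 3, 10, 16, 43]), ([144.0, 4.3], [141, 2, 7, 5, 12]), ([150.2, 5.0], [149, 4, 4, 3, 8]), ([14.1, 9.6], [10, 7, 8, 7, 18]), ([73.9, 11.2], [70, 7, 9, 9, 20]), ([129.8, 9.4], [128, 7, 4, 6, 10]), ([157.3, 8.7], [154, 6, 8, 7, 13]), ([28.6, 10.7], [27, 9, 5, 4, 9]), ([23.2, 13.9], [21, 11, 5, 8, 14]), ([3.6, 20.7], [0, 13, 9, 15, 36]), ([17.8, 15.2], [16, 13, 6, 5, 13]), ([96.2, 14.5], [95, 12, 4, 7, 13]), ([139.4, 13.6], [137, 13, 6, 2, 9]), ([178.6, 15.0], [177, 12, 6, 9, 14]), ([151.5, 17.7]
[... 5406 characters left out ...]
rray([ 1.27406956,  0.32167424, -0.07005414,  1.45138342,  0.02257166,
        1.37078419, -0.05689672]), 'qd': array([ 2.87595787e-04, -2.41930040e-03, -5.69602349e-04, -2.98662525e-03,
       -1.82575904e-03, -8.25021037e-05,  8.94240100e-05]), 'joint_torque': array([ 3.74390447e-04, -4.91796541e+01, -4.04617768e-01, -3.12876534e+01,
       -6.40156120e-02,  4.04783199e-02,  6.64229265e-05]), 'position': array([ 0.19862257, -0.61848034,  0.22170423]), 'tool_rot': array([-3.10231408e+00, -4.86049176e-01,  4.58518698e-04]), 'ft_force': array([-0.04471631,  1.0986841 ,  0.21372401]), 'torque': array([-0.00988039,  0.04112785, -0.05615832]), 'grip_force': 0.0, 'grip_width': 1.0017065729840844}
```

View pics/scene0.png

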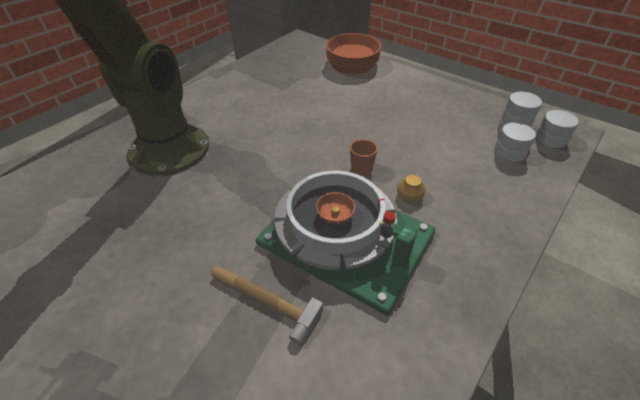

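View pics/side0.png

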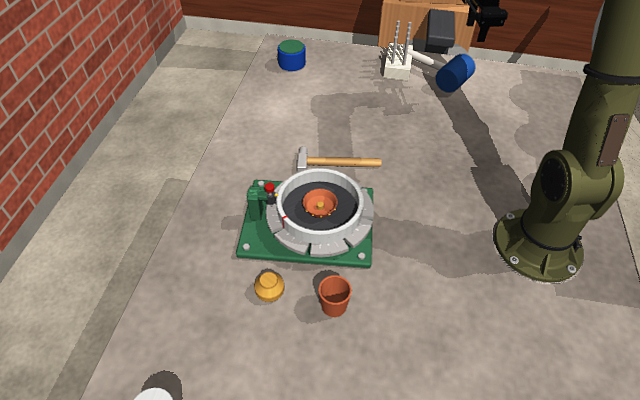

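The scene view shows the stand with wheel centre near (336,210), pin head (389,215), hammer at (270,300), cup (363,155) and pot (411,188). In the side view the pin is at (269,187), the red mark at (284,217) and the wheel centre at (320,203).

```bash
python3 - <<'E'
from h import *
C={n:imaging.get_image(n) for n in("scene","side")}
def tri(a,b):
    o1,d1=ray(C["scene"],*a);o2,d2=ray(C["side"],*b)
    t=np.linalg.lstsq(np.c_[d1,-d2],o2-o1,rcond=None)[0]
    return (o1+t[0]*d1+o2+t[1]*d2)/2,np.linalg.norm(o1+t[0]*d1-o2-t[1]*d2)
print("pin tri",tri((389.3,215.4),(269.1,187.3)),"knob",tri((335.5,211),(320,204.5)))
for n,p in(("scene",(389.3,213.5)),("side",(269.1,185.5))): print(n,"pin",onz(C[n],*p,.132))
# rim top ellipse: bright low-sat pixels
print("mark side",onz(C["side"],284,216.5,.1))
print("knob z.095",onz(C["scene"],335.5,211,.095),onz(C["side"],320,204.5,.095))
c=C["side"]["img"][150:275,225:385]; cv2.imwrite("pics/sc.png",cv2.resize(c,None,fx=5,fy=4.8,interpolation=cv2.INTER_CUBIC)[:600])
E
```

```text
pin tri (array([0.681075  , 0.05889246, 0.12993726]), np.float64(0.000808419047068721)) knob (array([0.56083471, 0.04304498, 0.07514536]), np.float64(0.002134541148842486))
scene pin [0.67884087 0.06131979 0.132     ]
side pin [0.68232826 0.05519856 0.132     ]
mark side [0.63219265 0.1159603  0.1       ]
knob z.095 [0.57231617 0.02859391 0.095     ] [0.55690937 0.05885492 0.095     ]
```

View pics/sc.png

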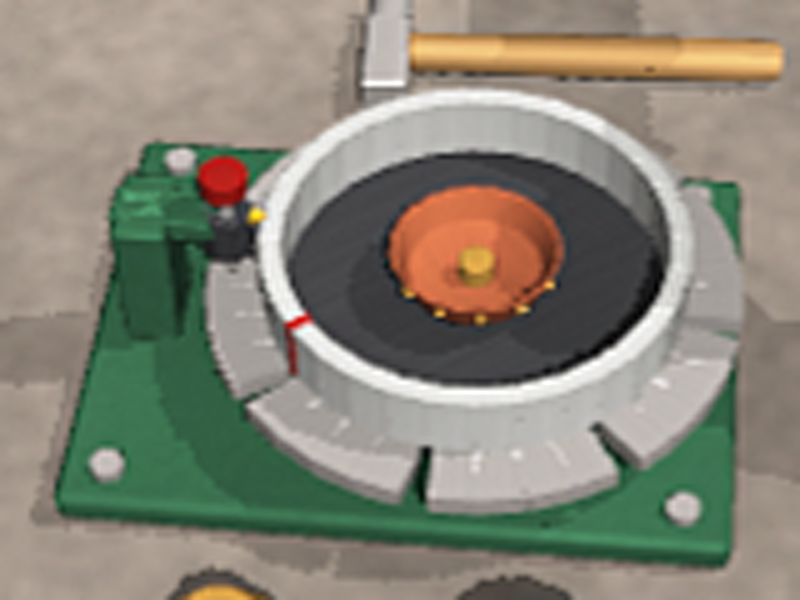

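The crop shows the red mark at crop (300,322), about 38° counter-clockwise from the pointer at (257,215), and the notch beside it at (265,390). The axle is near (0.560, 0.043) and the +x direction about 7°.

```bash
cat >> h.py <<'E'
def down(phi): # tool y at world angle phi, z down
    c,s=np.cos(phi),np.sin(phi); return np.array([[-s,c,0],[c,s,0],[0,0,-1]]).T
def plan(pos,phi,n=1,st=None):
    st=st or ctrl.get_state(); R0=rot(st["tool_rot"]); p=np.array(st["position"])
    d=R0.T@(np.array(pos)-p)*100; w=R.from_matrix(R0.T@down(phi)).as_rotvec()
    print("shift cm",d.round(2),"turn",w.round(4)," now",p.round(4),"phi",np.degrees(np.arctan2(R0[1,1],R0[0,1])).round(2))
    return R0,d,w
E
python3 - <<'E'
from h import *
st=ctrl.get_state(); c=imaging.get_image("wrist"); T=rot(st["tool_rot"])
print("x,y,z cols",T.round(3)); o=T.T@(np.array(c["origin"])-st["position"]); M=T.T@rot(c["orientation"])
print("cam in tool",o.round(4),"fwd",M[:,2].round(3),"right",M[:,0].round(3))
# viewing pose so that axis hits (0.63,0.10,.1) 
for deg in (0,-20,20,-60,-90):
    D=down(np.radians(deg)); z=.26
    f_=D@M[:,2]; co=D@o; t=(.08-(z+co[2]))/f_[2]
    print(deg,(np.array([.62,.085])-(co+t*f_)[:2]).round(3))
plan([.5,.05,.26],0)
E
```

```text
x,y,z cols [[ 0.952  0.306 -0.   ]
 [ 0.306 -0.952  0.001]
 [-0.    -0.001 -1.   ]]
cam in tool [ 0.0691  0.0011 -0.1615] fwd [-0.253 -0.001  0.967] right [0.    1.    0.001]
0 [0.619 0.105]
-20 [0.626 0.104]
20 [0.612 0.104]
-60 [0.637 0.096]
-90 [0.64  0.086]
shift cm [ 49.14 -54.46  -3.76] turn [-6.00e-04 -3.00e-04 -1.26e+00]  now [ 0.1987 -0.6187  0.2222] phi -72.19
```

Request:
jog_arm(rows="4.22 -4.05 -0.45 0 0 -0.11 0; 4.64 -3.56 -0.45 0 0 -0.11 0; 5.01 -3.03 -0.45 0 0 -0.11 0; 5.31 -2.46 -0.45 0 0 -0.11 0; 5.55 -1.86 -0.45 0 0 -0.11 0", force=10)

```text
time: 0.92
position: [0.3387, -0.3598, 0.2454]
tool_rot: [2.852, 1.315, 0.0]
ft_force: [0.5, -0.6, 1.1]
grip_width: 0.542
grip_force: 0.0
```

Request:
jog_arm(rows="5.72 -1.24 -0.45 0 0 -0.11 0; 5.82 -0.61 -0.45 0 0 -0.11 0; 5.85 0.04 -0.45 0 0 -0.11 0; 5.81 0.68 -0.45 0 0 -0.11 0; 5.7 1.31 -0.45 0 0 -0.11 0")

```text
time: 1.55
position: [0.4779, -0.1026, 0.268]
tool_rot: [2.387, 2.04, -0.0]
ft_force: [1.3, -1.0, -0.7]
grip_width: 0.501
grip_force: 0.0
```

Request:
jog_arm(rows="5.52 1.93 -0.45 0 0 -0.11 0; 5.28 2.52 -0.45 0 0 -0.11 0; 4.97 3.09 -0.45 0 0 -0.11 0; 0 0 0 0 0 0 0; 0 0 0 0 0 0 0")

```text
time: 2.17
position: [0.5606, 0.0496, 0.2807]
tool_rot: [-2.025, -2.402, 0.001]
ft_force: [1.2, -0.2, 0.3]
grip_width: 0.499
grip_force: 0.0
```

```bash
python3 - <<'E'
from h import *
c=imaging.get_image("wrist"); cv2.imwrite("pics/w1.png",c["img"]); np.save("w1.npy",c,allow_pickle=True)
for k in("red","yellow"):print(k,[b for b in blobs(c["img"],k,15)])
plan([.466,.009,.2],np.radians(20))
E
```

```text
red [([400.0, 125.1], [392, 120, 16, 9, 44]), ([449.7, 198.3], [436, 185, 28, 27, 572])]
yellow []
shift cm [-2.32 -9.98  8.08] turn [-0.0009  0.0009 -0.1811]  now [0.5605 0.0486 0.2807] phi 9.62
```

View pics/w1.png

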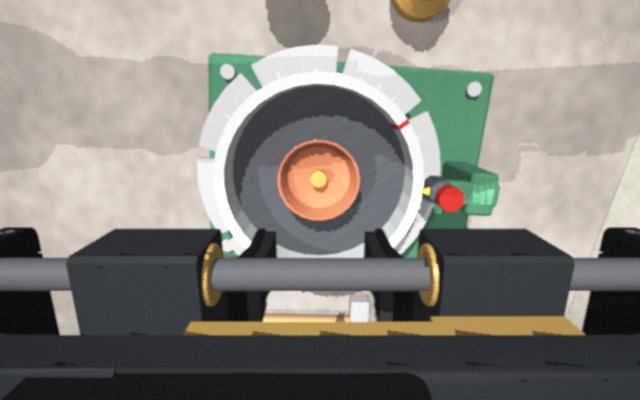

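The wrist view shows the dish knob at (319,179), the mark at (402,124) with its notch about (416,113), the yellow pointer tip at (426,190) and the pin head at (450,198).

```bash
python3 - <<'E'
from h import *
c=np.load("w1.npy",allow_pickle=True).item(); img=c["img"]
hsv=cv2.cvtColor(img,cv2.COLOR_BGR2HSV)
ax0=np.array([.5608,.043])
print("knob",onz(c,319,179.5,.075),"pin",onz(c,449.7,198,.133),"mark",onz(c,401.5,124.3,.1),"ptr",onz(c,425.5,190,.103))
# circle fit on outer flange edge z=.062: max radial gradient in saturation/brightness near .134
g=cv2.cvtColor(img,cv2.COLOR_BGR2LAB).astype(float)
def samp(im,P): u,v=proj(c,P); return cv2.getRectSubPix(im.astype(np.float32),(1,1),(float(u),float(v)))[0,0]
V=hsv[...,2].astype(float); S=hsv[...,1].astype(float)
def edge(z,r0,r1,chan,sgn,a):
    rs=np.arange(r0,r1,.0005); pr=np.array([samp(chan,[ax0[0]+r*np.cos(a),ax0[1]+r*np.sin(a),z]) for r in rs])
    k=np.argmax(sgn*(pr[4:]-pr[:-4])); return rs[k+2]
for nm,(z,r0,r1,ch,s,rng) in {"flange":(.062,.120,.148,S,1,(25,170)),"rimin":(.1,.085,.102,V,1,(-10,200))}.items():
    A=np.radians(np.arange(*rng,4)); r=np.array([edge(z,r0,r1,ch,s,a) for a in A])
    M=np.c_[np.cos(A),np.sin(A),np.ones_like(A)]; w=np.ones(len(A),bool)
    for _ in range(4):
        x=np.linalg.lstsq(M[w],r[w],rcond=None)[0]; e=abs(M@x-r); w=e<max(.0012,1.5*np.median(e))
    print(nm,"centre",(ax0+x[:2]).round(4),"r",x[2].round(4),w.sum(),len(A))
A=np.arange(-20,100,1.)
print("notch profile S");
for r in(.118,.128): print(r,[(int(a),int(samp(S,[ax0[0]+r*np.cos(np.radians(a)),ax0[1]+r*np.sin(np.radians(a)),.062]))) for a in A if a>30 and samp(S,[ax0[0]+r*np.cos(np.radians(a)),ax0[1]+r*np.sin(np.radians(a)),.062])>40])
E
```

```text
knob [0.5611025  0.04188823 0.075     ] pin [0.67998558 0.05694489 0.133     ] mark [0.62921967 0.11360875 0.1       ] ptr [0.66668573 0.05505523 0.103     ]
flange centre [0.5601 0.0439] r 0.1345 34 37
rimin centre [0.56   0.0438] r 0.0942 53 53
notch profile S
0.118 [(43, 61), (44, 102), (45, 101), (46, 51), (88, 100), (89, 103), (90, 101)]
0.128 [(43, 97), (44, 103), (45, 101), (46, 82)]
```

Request:
jog_arm(rows="-1.16 -5 3 0 0 0 0; -1.16 -5 3 0 0 0 0; 0 0 4 0 0 -0.09 0; 0 0 4 0 0 -0.09 0; 0 0 0 0 0 0 0")

```text
time: 2.85
position: [0.4633, 0.0085, 0.139]
tool_rot: [-1.804, -2.567, 0.005]
ft_force: [1.1, -0.1, 0.2]
grip_width: 0.502
grip_force: 0.0
```

```bash
python3 - <<'E'
from h import *
plan([.4662,.0095,.071],np.radians(20)); print(ctrl.get_state()["joint_positions"].round(2))
E
```

```text
shift cm [-0.01  0.34  6.79] turn [-0.0052 -0.0016 -0.0032]  now [0.4633 0.0085 0.139 ] phi 19.82
[ 0.69  0.02 -0.76  1.98  0.02  1.16  0.27]
```

Request:
jog_arm(rows="0 0.2 3 0 0 0 0; 0 0.1 2 0 0 0 0; 0 0 1.7 0 0 0 0; 0 0 0 0 0 0 0; 0 0 0 0 0 0 0")

```text
time: 3.48
position: [0.4698, 0.0111, 0.075]
tool_rot: [1.801, 2.572, 0.001]
ft_force: [0.1, -0.7, -0.2]
grip_width: 0.502
grip_force: 0.0
```

Request:
jog_arm(rows="0 0 0 0 0 0 0.6; 0 0 0 0 0 0 0.8; 0 0 0 0 0 0 1; 0 0 0 0 0 0 1; 0 0 0 0 0 0 1", force=20)

```text
time: 4.1
position: [0.4657, 0.01, 0.0737]
tool_rot: [-1.799, -2.569, 0.01]
ft_force: [-8.5, -2.6, 9.1]
grip_width: 0.121
grip_force: 19.8
```

```bash
python3 - <<'E'
from h import *
plan([.4662,.0095,.071],np.radians(20)); s=ctrl.get_state(); p=s["position"]-np.array([.5602,.0437,0]); print(np.hypot(p[0],p[1]),np.degrees(np.arctan2(p[1],p[0])),s["ft_force"],s["grip_width"]*.087)
E
```

```text
shift cm [-0.07  0.03  0.27] turn [-0.008  -0.0003  0.    ]  now [0.4657 0.01   0.0737] phi 20.0
0.10035086755548267 -160.3841054616332 [-8.48612981 -2.58970643  9.09065981] 0.01050070347662873
```

Request:
jog_arm(rows="0 -0.35 -0.2 0 0 0 1; 0.66 0.02 0 0 0 0.066 1; 0.66 0.02 0 0 0 0.066 1; 0.66 0.02 0 0 0 0.066 1; 0 0 0 0 0 0 1")

```text
time: 4.72
position: [0.4608, 0.0291, 0.0741]
tool_rot: [2.046, 2.383, 0.003]
ft_force: [7.7, -0.8, -19.2]
grip_width: 0.117
grip_force: 20.0
```

```bash
python3 - <<'E'
from h import *
c=imaging.get_image("side");b=[b for b in blobs(c["img"],"red",4) if b[0][0]>250]; print(b)
plan([.4662,.0095,.071],np.radians(20)); s=ctrl.get_state(); p=s["position"]-np.array([.5602,.0437,0]); print(np.hypot(p[0],p[1]),np.degrees(np.arctan2(p[1],p[0])),s["ft_force"],s["grip_width"]*.087)
for q in b:
    d=onz(c,*q[0],.1)[:2]-[.5602,.0437];print(np.degrees(np.arctan2(d[1],d[0])),np.hypot(*d))
E
```

```text
[([269.0, 187.4], [265, 183, 9, 10, 81]), ([280.9, 210.9], [279, 210, 5, 3, 7])]
shift cm [-2.02  0.23  0.3 ] turn [ 0.0017 -0.0008 -0.1974]  now [0.4608 0.0291 0.0741] phi 8.69
0.10043213711219401 -171.6361985165139 [  7.52246744  -0.42060942 -19.58820104] 0.010348725746192793
-4.387812559391354 0.13100765620402147
34.47689612785717 0.10103696649064899
```

Request:
jog_arm(rows="0 0.15 0.13 0 0 0 1; 0.66 0.02 0 0 0 0.066 1; 0.66 0.02 0 0 0 0.066 1; 0.66 0.02 0 0 0 0.066 1; 0.66 0.02 0 0 0 0.066 1")

```text
time: 5.4
position: [0.4601, 0.0538, 0.0739]
tool_rot: [2.345, 2.091, -0.007]
ft_force: [-2.2, -4.8, -4.2]
grip_width: 0.118
grip_force: 20.1
```

Request:
jog_arm(rows="0.66 0.02 0 0 0 0.066 1; 0.66 0.02 0 0 0 0.066 1; 0.66 0.02 0 0 0 0.066 1; 0 0 0 0 0 0 1; 0 0 0 0 0 0 1")

```text
time: 6.02
position: [0.4644, 0.0746, 0.0739]
tool_rot: [-2.536, -1.852, 0.004]
ft_force: [-2.3, -2.7, -7.6]
grip_width: 0.119
grip_force: 20.2
```

```bash
python3 - <<'E'
from h import *
c=imaging.get_image("side")
plan([.4662,.0095,.071],np.radians(20)); s=ctrl.get_state(); p=s["position"]-np.array([.5602,.0437,0]); print(np.hypot(p[0],p[1]),np.degrees(np.arctan2(p[1],p[0])),s["ft_force"],s["torque"],s["grip_width"]*.087)
for q in [b for b in blobs(c["img"],"red",4) if b[0][0]>250]:
    d=onz(c,*q[0],.1)[:2]-[.5602,.0437];print(q,np.degrees(np.arctan2(d[1],d[0])),np.hypot(*d))
E
```

```text
shift cm [-6.15  2.15  0.3 ] turn [-2.600e-03  5.000e-04 -6.588e-01]  now [0.4644 0.0746 0.074 ] phi -17.75
0.10064659153574106 162.12111404920776 [-2.42085238 -1.62527836 -8.8676361 ] [-0.44727187  0.40959152 -0.14821844] 0.010307699603241842
([269.0, 187.4], [265, 183, 9, 10, 81]) -4.387812559391354 0.13100765620402147
([278.7, 196.4], [276, 196, 6, 2, 7]) 7.949003119937105 0.10067165963167272
```

Request:
jog_arm(rows="0 0 0 0 0 0 0.5; 0 0 0 0 0 0 0; 0 0 0 0 0 0 0; 0 0 -4 0 0 0 0; 0 0 -5 0 0 0 0")

```text
time: 6.7
position: [0.4653, 0.0754, 0.1655]
tool_rot: [-2.536, -1.852, 0.001]
ft_force: [0.7, -0.3, 0.3]
grip_width: 0.489
grip_force: 0.0
```

```bash
python3 - <<'E'
from h import *
plan([.5606,.0486,.281],np.radians(10));print(ctrl.get_state()["time"])
E
```

```text
shift cm [  0.35   9.88 -11.56] turn [-0.0011 -0.0005 -0.4838]  now [0.4653 0.0754 0.1655] phi -17.72
6.7
```

Request:
jog_arm(rows="0.1 3.3 -3.8 0 0 0 0; 0.1 3.3 -3.8 0 0 0 0; 0.1 3.3 -4 0 0 -0.16 0; 0 0 0 0 0 -0.16 0; 0 0 0 0 0 -0.16 0")

```text
time: 7.32
position: [0.5619, 0.0481, 0.2816]
tool_rot: [2.018, 2.407, 0.003]
ft_force: [0.5, 0.2, -0.2]
grip_width: 0.503
grip_force: 0.0
```

```bash
cat > m.py <<'E'
from h import *
def notches(c,ax,tag=""):
    S=cv2.cvtColor(c["img"],cv2.COLOR_BGR2HSV)[...,1].astype(np.float32)
    A=np.arange(20,175,.25); pr=np.zeros(len(A))
    for r in np.arange(.116,.131,.002):
        P=[proj(c,[ax[0]+r*np.cos(t),ax[1]+r*np.sin(t),.062]) for t in np.radians(A)]
        pr+=[cv2.getRectSubPix(S,(1,1),(float(u),float(v)))[0,0] for u,v in P]
    pr/=8; n,l=cv2.connectedComponents((pr>45).astype(np.uint8)[None])
    print(tag,"notches",[(round(A[l[0]==i].mean(),2),round(np.ptp(A[l[0]==i]),1)) for i in range(1,n) if (l[0]==i).sum()>5])
E
python3 - <<'E'
from m import *
ax=np.array([.5602,.0437])
c1=np.load("w1.npy",allow_pickle=True).item(); notches(c1,ax,"before")
c=imaging.get_image("wrist"); cv2.imwrite("pics/w2.png",c["img"]); notches(c,ax,"after")
print([b for b in blobs(c["img"],"red",5)])
h=cv2.cvtColor(c["img"],cv2.COLOR_BGR2HSV)
(u,v)=proj(c,[.680,.057,.133]).astype(int); print(u,v)
cv2.imwrite("pics/w2c.png",cv2.resize(c["img"][v-60:v+60,u-100:u+60],(800,600),interpolation=cv2.INTER_CUBIC))
for b in blobs(c["img"],"red",5):
  for z in(.1,.133):
    d=onz(c,*b[0],z)[:2]-ax; print(z,d+ax,np.degrees(np.arctan2(d[1],d[0])),np.hypot(*d))
plan([.680,.057,.15],np.radians(0))
E
```

```text
before notches [(np.float64(44.0), np.float64(3.5)), (np.float64(88.5), np.float64(2.0)), (np.float64(133.38), np.float64(3.8))]
after notches [(np.float64(51.25), np.float64(3.5)), (np.float64(140.62), np.float64(3.8))]
[([412.1, 184.2], [403, 178, 20, 10, 50]), ([447.6, 197.1], [434, 184, 28, 27, 569])]
447 196
0.1 [0.65514774 0.05717048] 8.074811840791414 0.09589852426308082
0.133 [0.64504401 0.06272026] 12.635615300291034 0.08694984782853425
0.1 [0.69389568 0.05042582] 2.879948120196261 0.1338647544891292
0.133 [0.68006581 0.0566242 ] 6.15398310793412 0.12056055482757953
shift cm [-1.25 11.79 13.15] turn [ 0.0014 -0.0005  0.1802]  now [0.5616 0.0481 0.2814] phi 10.33
```

View pics/w2c.png

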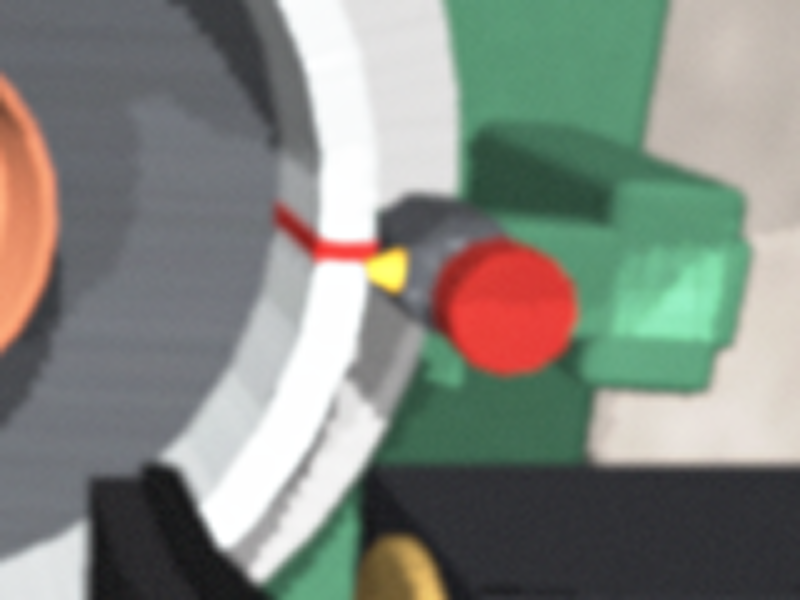

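The crop shows the mark at (345,250) just beside the yellow pointer tip (385,270), about 3 mm off. The neighbouring notches put the wanted notch at about 6°, where the pin is (6.2°), so I'll try the pin now.

Request:
jog_arm(rows="-0.4 3.93 0 0 0 0 1; -0.4 3.93 0 0 0 0 1; -0.45 3.93 3 0 0 0 1; 0 0 6 0 0 0 1; 0 0 3 0 0 0 1")

```text
time: 8.0
position: [0.6782, 0.0553, 0.1568]
tool_rot: [-2.025, -2.397, 0.004]
ft_force: [-0.3, 0.0, 1.2]
grip_width: 0.044
grip_force: 0.0
```

Request:
jog_arm(rows="0 0 0.7 0 0 0 1; 0 0 0.6 0 0 0 1; 0 0 0 0 0 0 1; 0 0 0 0 0 0 1")

```text
time: 8.5
position: [0.68, 0.0556, 0.1494]
tool_rot: [2.024, 2.4, 0.002]
ft_force: [0.0, -0.3, 0.5]
grip_width: 0.003
grip_force: 0.0
```

```bash
python3 - <<'E'
from h import *
plan([.680,.057,.136],np.radians(10));c=imaging.get_image("side");print([b for b in blobs(c["img"],"red",4) if b[0][0]>250]);print(ctrl.get_state()["ft_force"])
E
```

```text
shift cm [0.14 0.02 1.34] turn [ 0.0024  0.0005 -0.0049]  now [0.68   0.0556 0.1494] phi 9.72
[([269.0, 188.1], [265, 184, 9, 9, 68]), ([279.1, 196.4], [277, 196, 5, 2, 7])]
[-0.22806052  0.1041975  -0.05435751]
```

Request:
jog_arm(rows="0.1 0 0.6 0 0 0 1; 0 0 0.5 0 0 0 1; 0 0 0.1 0 0 0 1; 0 0 0.1 0 0 0 1; 0 0 0 0 0 0 1")

```text
time: 9.18
position: [0.679, 0.0565, 0.1359]
tool_rot: [2.025, 2.402, -0.0]
ft_force: [-2.1, 0.6, 6.5]
grip_width: 0.005
grip_force: 3.3
```

Request:
jog_arm(rows="0 0 0.1 0 0 0 1; 0 0 0.1 0 0 0 1; 0 0 0 0 0 0 1")

```text
time: 9.55
position: [0.679, 0.0566, 0.1344]
tool_rot: [2.024, 2.402, -0.0]
ft_force: [-3.2, -1.1, 8.4]
grip_width: 0.005
grip_force: 4.3
```

Sliding at about 8 N.

Request:
jog_arm(rows="0 0 0.1 0 0 0 1; 0 0 0.1 0 0 0 1; 0 0 0 0 0 0 1")

```text
time: 9.93
position: [0.6791, 0.0566, 0.1325]
tool_rot: [2.024, 2.401, 0.0]
ft_force: [-2.9, -0.1, 8.8]
grip_width: 0.002
grip_force: 4.3
```

Request:
jog_arm(rows="0 0 0.1 0 0 0 1; 0 0 0.1 0 0 0 1; 0 0 0 0 0 0 1")

```text
time: 10.3
position: [0.679, 0.0566, 0.1304]
tool_rot: [2.024, 2.402, -0.0]
ft_force: [-3.6, 0.0, 8.3]
grip_width: 0.004
grip_force: 4.3
```

It's in the notch (5.6 mm down at 8 N); continuing to the bushing.

Request:
jog_arm(rows="0 0 0.15 0 0 0 1; 0 0 0.15 0 0 0 1; 0 0 0.1 0 0 0 1; 0 0 0.1 0 0 0 1; 0 0 0 0 0 0 1")

```text
time: 10.92
position: [0.679, 0.0566, 0.1254]
tool_rot: [2.024, 2.401, -0.0]
ft_force: [-3.5, -0.3, 7.9]
grip_width: 0.003
grip_force: 4.3
```

Request:
jog_arm(rows="0 0 0.1 0 0 0 1; 0 0 0.1 0 0 0 1; 0 0 0 0 0 0 1")

```text
time: 11.3
position: [0.679, 0.0566, 0.1234]
tool_rot: [2.024, 2.402, -0.0]
ft_force: [-3.9, -0.6, 8.1]
grip_width: 0.006
grip_force: 4.3
```

Request:
jog_arm(rows="0 0 0.1 0 0 0 1; 0 0 0 0 0 0 1")

```text
time: 11.55
position: [0.679, 0.0566, 0.1225]
tool_rot: [2.024, 2.402, -0.0]
ft_force: [-3.9, -1.0, 9.5]
grip_width: 0.011
grip_force: 4.5
```

Request:
jog_arm(rows="0 0 0.05 0 0 0 1; 0 0 0 0 0 0 1")

```text
time: 11.8
position: [0.6791, 0.0566, 0.1225]
tool_rot: [2.024, 2.401, -0.0]
ft_force: [-3.8, -1.1, 11.0]
grip_width: 0.006
grip_force: 5.5
```

Request:
jog_arm(rows="0 0 0.05 0 0 0 1; 0 0 0 0 0 0 1")

```text
time: 12.05
position: [0.6791, 0.0566, 0.1225]
tool_rot: [2.024, 2.401, -0.0]
ft_force: [-4.5, -0.7, 13.0]
grip_width: 0.004
grip_force: 6.5
```

Request:
jog_arm(rows="0 0 0.1 0 0 0 1; 0 0 0 0 0 0 1")

```text
time: 12.3
position: [0.6791, 0.0566, 0.1224]
tool_rot: [2.024, 2.401, -0.0]
ft_force: [-6.9, -1.1, 15.9]
grip_width: 0.006
grip_force: 8.4
```

Request:
jog_arm(rows="0 0 -0.5 0 0 0 1; 0 0 -3 0 0 0 1; 0 0 -5 0 0 0 1; 0 -4 -5 0 0 0 1; 0 -4 0 0 0 0 1")

```text
time: 12.92
position: [0.6026, 0.0444, 0.2564]
tool_rot: [2.021, 2.4, 0.009]
ft_force: [-0.4, -0.6, -0.3]
grip_width: 0.005
grip_force: 0.0
```

```bash
python3 - <<'E'
from m import *
c=imaging.get_image("wrist"); cv2.imwrite("pics/w3.png",c["img"]); notches(c,[.5602,.0437],"end")
s=imaging.get_image("side");b=[b for b in blobs(s["img"],"red",4) if b[0][0]>250];print(b,proj(s,[.680,.057,.133]),proj(s,[.680,.057,.119]));print(ctrl.get_state()["time"],ctrl.get_state()["ft_force"])
E
```

```text
end notches [(np.float64(51.0), np.float64(4.0)), (np.float64(140.62), np.float64(3.2))]
[([269.6, 191.4], [265, 187, 10, 10, 80]), ([279.2, 196.3], [277, 196, 5, 2, 6])] [269.81424728 185.90668462] [270.23474213 189.80649041]
13.025 [-0.34362375 -0.38549643 -0.8667579 ]
```

View pics/w3.png

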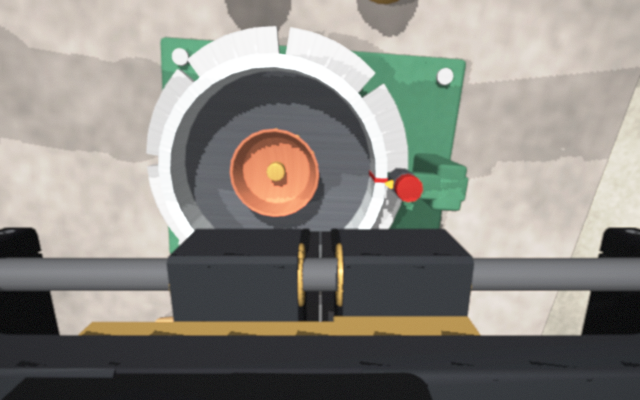

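The pin head at (408,187) now sits down on its bushing (4 px lower in the side view), the mark at (380,180) is beside the pointer (391,184), and the arm is clear.

```bash
python3 -c "
from bench import ticket; print(ticket.close_job())"
```

```text
the job is handed in; nothing more can be done
None
```

The job is handed in: I turned the wheel so its mark sits beside the pointer (about 3 mm off, because the notch is offset from it), let go, and pressed the index pin fully down into the notch at the mark with a push of about 16 N.

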